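# Raise the folding stand's post and snap its cap on

## Task

Unfold the brass carry stand: raise its folded post until it stands straight upright and leave it standing there, then put the hollow flat-topped brass cap on the post's stud and press it down until it clicks and sits fully home. Keep pressing after the click: finish with the gripper still on the cap, pushing it firmly down on the upright post. Leave the pointed finial and everything else where it is.

Things in the scene. Friction and masses are not known exactly. Their poses are not given: they have to be found in the camera images.
- stand: Folding carry stand, fixed to the table at a place and yaw that vary: a round brass tray 150 mm across, 12 mm high, with two hinge lugs (6 mm thick at x = -13 and +13 mm, 26 mm wide, tops 44 mm above the table) at its centre. Origin: centre of its underside, z up. The post is hinged between the lugs about the stand's x axis and folds down towards the stand's +y side.
- stand_hinge (a point): The hinge point of the post, on the stand's axis, 32 mm above the table; axes as the stand's.
- post (a joint): Tilt of the post (rad): 0 = straight upright, positive = leaning towards the stand's +y (starts folded at about 0.6 to 1.05), range -0.5 to 1.2. No stop or detent at 0. The hinge is stiff (dry friction 0.3 N m, about 3.5 N at the grip point): the post stays where it is left, and may lag a pinching gripper by up to 0.1 rad, so check it.
- post_grip (a point): Where to hold the post, on its axis, 90 mm from the hinge: middle of a white square sleeve 28 x 28 mm that spans 65 to 115 mm from the hinge (below it the post is a 14 mm rod). z along the post towards the stud, x along the hinge, square to two flat sides of the sleeve. The stud's tip lies 43 mm beyond this point.
- post_seat (a point): Centre of the sleeve's flat end, 115 mm from the hinge: the shoulder on which the seated cap's rim rests; z along the post outward. Upright, it is 147 mm above the table. The stud stands on it, 18 mm long.
- post_tip (a point): Tip of the stud, 133 mm from the hinge: a 14 mm rod with a round end. Four sprung steel balls stick out of the stud 6.5 mm above the shoulder, to 23 mm across. The cap's 19 mm lip snaps over them at about 10 to 12 N while the cap is 9 to 4.5 mm above home; then the force drops and the cap goes home on the shoulder.
- cap: The snap cap: hollow flat-topped brass cylinder, 33 mm in diameter, 36 mm high, about 60 g, loose on the table right of the stand, mouth down (it or the pointed finial is the nearer). Origin: centre of its rim below, z up. Solid from 26 mm up; below, a bore with a rounded lip at the mouth, 19 mm clear, 4 mm high. Seated, its origin lies at point post_seat.
- finial: Bystander: pointed solid brass finial, 56 mm high, 26 mm foot, loose and upright; origin centre of its underside. Not the cap; leave it alone.
- vase: Bystander: white vase, 195 mm high, 72 mm across, loose; origin centre of its underside.
- cup: Bystander: white cup, 72 mm across, 62 mm high, loose; origin centre of its underside.
- carton: Bystander: small carton 80 x 110 x 50 mm, loose; origin centre of its underside.
- tape: Bystander: roll of tape lying flat, 90 mm across, 45 mm high, loose; origin centre of its underside.

How it is judged (in metres and radians):
On the way, in this order (a step that is already met when the one before it is completed fails the run):
1. the post stands upright (within 0.09 rad), out of the gripper (value of joint post between -0.09 and 0.09 rad and contact force between the fingers and stand below 0.3 N), for 0.2 s.
2. the cap has clicked over the balls and sits home on the shoulder of the upright post (z of cap in the frame of post_seat between -0.003 and 0.0025 m and distance between cap and post_seat below 0.005 m and angle between the z axis of cap and the z axis of post_seat, either way round below 0.12 rad and value of joint post between -0.12 and 0.12 rad), for 0.2 s.
At the end, for the whole second after the job is handed in: The cap is home on the post (its rim within 2.5 mm of the shoulder, centred within 5 mm, in line within 0.12 rad), the post is upright within 0.12 rad, and the gripper still touches the cap and presses it on the post with more than 5 N, through the last second (all of step 2 and contact force between cap and stand above 5 N and contact force between the fingers and cap above 4 N); the arm keeps its last pose, push and grip.
It fails at once if the finial, vase, cup, small carton or tape is moved by more than 30 mm (distance of any of finial, vase, cup, carton, tape from where it was at the start of the episode above 0.03 m).
It also fails if it takes over 56 s, if anything falls off the work surface, if the arm or the gripper's body presses on something with over 40 N, if the wrist force passes 120 N, or if a joint passes its speed limit or range.

## Robot

A 6-joint arm with a two-finger parallel gripper is mounted at the origin on the work surface. World frame = base frame: x ahead of the robot, y to its left, z up, the work surface at z = 0. Lengths are in m, angles in degrees, forces in N, time in s.
With the tool pointing down it reaches from about 0.4 to 0.825 m from the base axis. Payload 7 kg.
Tool frame: the origin (TCP) lies at the very end of the fingers, on their centre line; the grasp point (between the pads) lies 19 mm behind it (ctrl.pinch_z is the distance from the TCP to the grasp point, in m); z points along the fingers, x is the direction in which the jaws open and shut, and the axes are right-handed (so a half turn about z gives the same grasp; the last joint's range is limited). The gripper opens to 88 mm and grips with 3 to 60 N. Pads are 19 mm wide; open, the fingers measure 130 mm over their backs; the gripper's body (78 mm by 193 mm) begins 47 mm behind the grasp point.
Start: joints at [-60.671, 20.546, 0.682, 0, -70.136, -16.507], TCP at [0.15, -0.658, 0.227] pointing down, gripper open.
Joint ranges: [-176.03, 176.03], [-82.01, 121.73], [-58.28, 71.71], [-173.87, 95.51], [-174.79, -0.11], [-173.66, 173.66]. Speed limits (degrees/s): [136.94, 136.94, 172.46, 180, 180, 180].

## Interface

Orientations are given as [roll, pitch, yaw] about the fixed x, y, z axes, in that order (R = Rz(yaw) Ry(pitch) Rx(roll)).
In Python, from plant import ctrl gives the robot as it stands.
- The arm moves only by the tool carry_out, never from a script. Its argument "increments" is a list of rows, each a list of 7 numbers: the turn, a rotation vector about the world's x, y, z in degrees, then the shift along the world's x, y, z in mm, then the closure, from 0 (fully open) to 1 (shut). In form: [[ax, ay, az, dx, dy, dz, grip], ...]. A call has 1 to 20 rows; each row is the pose to reach, as a shift and turn from the pose commanded when the call began; what a row does not reach only later rows make up. A row lasts 1/8 s, in which the tool goes at most 62.5 mm and 10.7 degrees, less where a joint would pass 70% of its speed; a pose out of reach is approached as far as the arm can. A call with a gripper value outside its range is refused whole. The fingers move at their own pace and stop on an object; the grip force is fixed at half the most. Time passes only in rows, so rows that repeat a pose let the fingers close. It gives the time, the measured TCP pose, the force and the opening at its end, in the units of the state.
- ctrl.get_obs(): the state, without advancing time (a new reading comes with each control period).
- ctrl.snapshot(name): name is "scene" or "top"; returns a dict with "pixels" (480x640x3 uint8, blue, green, red), "intrinsics" (3x3 intrinsics, pixels), "dist" ([k1, k2, p1, p2, k3] as OpenCV has them; the pictures are not rectified), "rvec" (rotation vector, rad) and "tvec" (3), from world to camera coordinates, as OpenCV has them. Camera axes: x right, y down, z forward; pixel columns grow to the right and rows downward; lengths in m; the calibration is good to about 2 mm. A picture is of the moment at which its call begins. There is no depth.
- ctrl.close_job(): hands the job in, once; it reports no verdict.
Trained networks look in a picture, given as the dict that the camera call returned (one of the last four; its "shot" number tells which), for a name from the list of things; names that differ only in an ending like _2 or _b are one class to them, and where a whole thing is asked for, a point or a joint stands for the part that bears it (a point fixed in the world has none). Each returns a list of dicts, best first, with "confidence" (0 to 1); they miss things now and then, are a little off and sometimes report something else, mostly with a low value. They report only what shows in the picture. A call takes as long as a camera call.
- ctrl.search_frame(picture, label): "centre" ([x, y, z] in m, in world coordinates, good to about 4 mm: the middle of the surface that is visible of it).
- ctrl.outline_of(picture, label): "pixels" (480x640 bool, what is visible of it).
The state is a dict: "clock": time; "joint_pos": joint angles; "qvel": joint speeds; "tau": joint torques, N m; "tool_pos": TCP position; "orientation": TCP orientation; "force": force on the tool from outside, world axes, zero at the start; "moment": the same for the moment, N m; "opening": finger opening in m.
Only numpy, scipy, OpenCV 4.12 (cv2) and the standard library are available. Lean on these libraries where they do the work, as an engineer would, in place of code of your own. Each camera call takes 0.05 s, during which the arm holds its last target. There are 200 camera calls.

## Working session

There is one attempt and no reset: what is moved stays moved. The work goes in short steps, Python scripts to look and compute and a tool call to move; the robot and the scene stay as the last step left them, time stands still between calls to the robot, and variables do not carry over. Pictures are saved under pics/ and viewed, about 8 in all and at most 12, crops included, and the job is handed in when it is done.

Besides the shell and the picture viewer there is one more tool, called as name([rows], argument=value, ...), one row to a line, values as JSON. carry_out: Moves the arm, as the interface text tells. Its arguments: {"type":"object","properties":{"increments":{"type":"array"}},"required":["increments"]}

```bash
ls; mkdir -p pics; python3 - <<'E'
from plant import ctrl
import cv2,numpy as np
print(ctrl.get_obs(), ctrl.pinch_z)
for n in("scene","top"):
    s=ctrl.snapshot(n); cv2.imwrite(f"pics/{n}0.png",s["pixels"])
    R=cv2.Rodrigues(np.array(s["rvec"]))[0]; print(n,"cam at",(-R.T@np.array(s["tvec"]).ravel()).round(3), np.array(s["intrinsics"])[0,0],s["dist"])
    for l in("stand","stand_hinge","post","post_grip","post_seat","post_tip","cap","finial","vase","cup","carton","tape"):
        print(l,[(np.round(d["centre"],3).tolist(),round(d["confidence"],2)) for d in ctrl.search_frame(s,l)[:2]])
E
```

```text
pics
{'clock': 0.0, 'joint_pos': array([-6.06702892e+01,  2.05916107e+01,  6.35210636e-01, -1.96245303e-02,
       -7.01375248e+01, -1.65058083e+01]), 'qvel': array([ 0.04900245, -0.06400209,  0.08147248,  0.03795175, -0.05184024,
        0.058965  ]), 'tau': array([ 7.57156317e-05, -5.82728899e+01,  2.93047071e+01,  6.99722975e+00,
        7.13873509e-03, -1.38826963e-04]), 'tool_pos': array([ 0.14967066, -0.65769831,  0.2256332 ]), 'orientation': array([-1.79991000e+02, -9.52961639e-02,  1.02817212e+02]), 'force': array([ 0.42670595, -0.25942953,  0.02640983]), 'moment': array([-0.00957177, -0.03397593,  0.00360146]), 'opening': 0.08753316903599102} 0.0188
scene cam at [1.061 0.356 1.03 ] 555.1711101130115 [-0.14254758  0.          0.          0.          0.        ]
stand [([0.529, 0.106, 0.004], 0.71)]
stand_hinge [([0.534, 0.11, 0.004], 0.57), ([0.544, 0.158, 0.107], 0.29)]
post [([0.546, 0.161, 0.104], 0.86)]
post_grip [([0.544, 0.164, 0.109], 0.87)]
post_seat [([0.547, 0.164, 0.105], 0.7)]
post_tip [([0.545, 0.16, 0.106], 0.69)]
cap [([0.474, -0.295, 0.034], 0.5)]
finial [([0.
[... 276 characters left out ...]
70.4143931014273 [-0.01877926  0.          0.          0.          0.        ]
stand [([0.514, 0.106, 0.001], 0.95)]
stand_hinge [([0.519, 0.105, 0.008], 0.91), ([0.705, -0.126, 0.016], 0.66)]
post [([0.54, 0.152, 0.101], 0.89)]
post_grip [([0.532, 0.15, 0.102], 0.64)]
post_seat [([0.539, 0.15, 0.099], 0.9), ([0.705, -0.13, 0.014], 0.49)]
post_tip [([0.534, 0.147, 0.106], 0.56)]
cap [([0.469, -0.302, 0.035], 0.77), ([0.517, 0.107, 0.004], 0.55)]
finial [([0.539, -0.159, 0.035], 0.59)]
vase [([0.578, 0.37, 0.126], 0.81), ([0.518, 0.107, 0.009], 0.43)]
cup [([0.706, -0.13, 0.013], 0.66)]
carton [([0.658, -0.262, 0.052], 0.65)]
tape [([0.51, -0.437, 0.044], 0.68), ([0.703, -0.13, 0.015], 0.43)]
```

View pics/scene0.png

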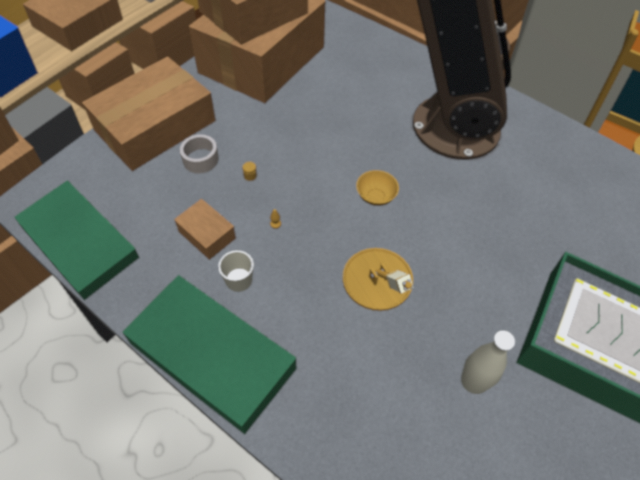

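View pics/top0.png

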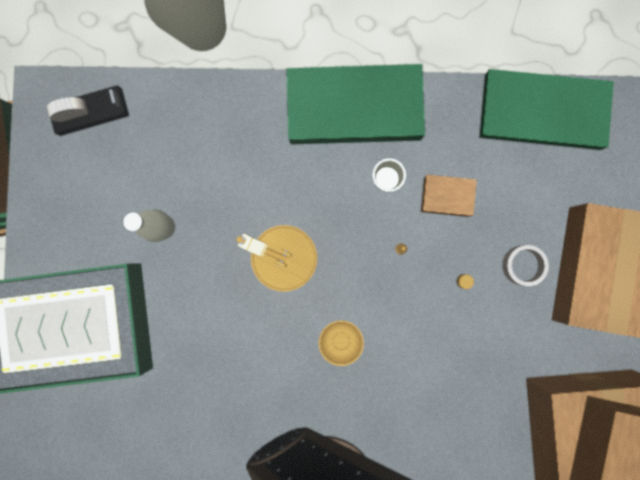

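The pictures show the tray at (285,258) in top and (378,278) in scene, with the post leaning towards world +y. The flat cap is at (466,282) in top and the pointed finial at (402,249). Next I'll fit silhouettes in both views.

```bash
cat > fit.py <<'E'
from plant import ctrl
import cv2,numpy as np
from scipy.optimize import minimize
from scipy.spatial.transform import Rotation as Ro
S=8
def proj(s,P): return cv2.projectPoints(np.float64(P),np.array(s["rvec"]),np.array(s["tvec"]),np.array(s["intrinsics"]),np.array(s["dist"]))[0][:,0]
def cyl(r,z0,z1,n=40):
    a=np.linspace(0,2*np.pi,n,endpoint=False); c=np.c_[r*np.cos(a),r*np.sin(a)]
    return np.vstack([np.c_[c,np.full(n,z)] for z in(z0,z1)])
def hull(s,parts,org):
    m=np.zeros((160*S,160*S),np.uint8)
    for P in parts:
        h=cv2.convexHull(((proj(s,P)-org+.5)*S).astype(np.float32)); cv2.fillConvexPoly(m,h.astype(np.int32),255)
    return cv2.resize(m,(160,160),interpolation=cv2.INTER_AREA)/255.
def get(s,l,near=None):
    L=ctrl.outline_of(s,l); return [(d["confidence"],d["pixels"]) for d in L]
BOX=np.array([[x,y,z] for x in(-.014,.014) for y in(-.014,.014) for z in(.065,.115)])
def post(x,y,yaw,t):
    R=Ro.from_euler('z',yaw)*Ro.from_euler('x',-t); f=lambda P:R.apply(P)+[x,y,.032]
    return [f(BOX),f(cyl(.007,.115,.128)),f(cyl(.007,.0,.065))]
def fit(shots,masks,model,p0,steps):
    data=[]
    for s,m in zip(shots,masks):
        v,u=np.nonzero(m); org=np.array([int(u.mean())-80,int(v.mean())-80]); M=np.pad(m.astype(float),100)[org[1]+100:org[1]+260,org[0]+100:org[0]+260]
        data.append((s,M,org))
    def cost(p):
        c=0
        for s,M,o in data:
            h=hull(s,model(p),o); c+=1-np.minimum(h,M).sum()/np.maximum(h,M).sum()
        return c/len(data)
    sim=np.vstack([p0]+[np.array(p0)+np.eye(len(p0))[i]*steps[i] for i in range(len(p0))])
    r=minimize(cost,p0,method="Nelder-Mead",options=dict(initial_simplex=sim,xatol=1e-4,fatol=1e-5,maxiter=400)); return r.x,r.fun
E
python3 - <<'E'
from fit import *
sh=[ctrl.snapshot(n) for n in("scene","top")]
K={}
for l in("stand","post","cap"):
    K[l]=[]
    for s in sh:
        L=get(s,l); c,m=L[0]; v,u=np.nonzero(m); K[l].append(m); print(l,len(L),round(c,2),m.sum(),u.min(),u.max(),v.min(),v.max())
np.savez("m.npz",**{k:np.array(v) for k,v in K.items()})
tray=lambda p:[np.array(cyl(.075,0,.012)+[p[0],p[1],0])]
capm=lambda p:[cyl(.0165,0,.036)+np.array([p[0],p[1],0])]
for k,mod,p0 in(("stand",tray,[.514,.106]),("cap",capm,[.47,-.3])):
    for i in([0],[1],[0,1]): print(k,i,fit([sh[j] for j in i],[K[k][j] for j in i],mod,p0,[.01,.01]))
capz=lambda p:[cyl(.0165,0,.036)+np.array(p)]
print("capz",fit(sh,K["cap"],capz,[.47,-.3,0],[.01,.01,.01]))
for yaw in(-.3,-.6):
  for i in([0],[1],[0,1]):
    print("post",i,fit([sh[j] for j in i],[K["post"][j] for j in i],lambda p:post(*p),[.516,.105,yaw,.8],[.005,.005,.2,.2]))
for n,s,c in zip("st",sh,[(400,278),(270,255)]):
    im=s["pixels"].copy()
    cr=im[c[1]-50:c[1]+50,c[0]-65:c[0]+65]; mk=K["post"][n=="t"][c[1]-50:c[1]+50,c[0]-65:c[0]+65]
    g=cv2.resize(cr,None,fx=4,fy=4,interpolation=cv2.INTER_CUBIC); cs,_=cv2.findContours(cv2.resize(mk.astype(np.uint8),None,fx=4,fy=4),0,1); cv2.drawContours(g,cs,-1,(0,0,255),1); cv2.imwrite(f"pics/c{n}.png",g)
cv2.imwrite("pics/both.png",np.vstack([cv2.imread("pics/cs.png"),cv2.imread("pics/ct.png")])[:,:][:600*2])
E
python3 -c "
import cv2;a=cv2.imread('pics/both.png');cv2.imwrite('pics/both.png',cv2.resize(a,None,fx=.74,fy=.74))"
```

```text
stand 1 0.94 3513 342 412 248 310
stand 1 0.79 3631 237 316 225 290
post 2 0.79 525 376 412 269 292
post 2 0.66 595 237 286 233 261
cap 1 0.57 216 244 257 162 180
cap 1 0.47 210 457 473 274 288
stand [0] (array([0.51214989, 0.0995159 ]), np.float64(0.02238487263552802))
stand [1] (array([0.51320658, 0.1032517 ]), np.float64(0.0794732734168272))
stand [0, 1] (array([0.51268208, 0.10070735]), np.float64(0.06392758924706626))
cap [0] (array([ 0.46810289, -0.30513151]), np.float64(0.14041529303313904))
cap [1] (array([ 0.46987482, -0.30314039]), np.float64(0.0912289090784889))
cap [0, 1] (array([ 0.46978916, -0.30348628]), np.float64(0.12073709550245892))
capz (array([ 0.46992553, -0.30311889,  0.00146706]), np.float64(0.11964776788899145))
post [0] (array([ 0.51255067,  0.099819  , -0.41797105,  0.79277574]), np.float64(0.05502075229796388))
post [1] (array([ 0.51489852,  0.10667947, -0.429297  ,  0.74813941]), np.float64(0.12929928423959414))
post [0, 1] (array([ 0.51222993,  0.10024789, -0.42003331,  0.79198614]), np.float64(0.09165792482019625))
post [0] (array([ 0.51529479,  0.09900973, -0.37758326,  0.78433572]), np.float64(0.08123697898212856))
post [1] (array([ 0.51485863,  0.10734726, -0.43262502,  0.725218  ]), np.float64(0.12886759855504948))
post [0, 1] (array([ 0.51189108,  0.10010961, -0.42502455,  0.79858722]), np.float64(0.0920728249255775))
```

View pics/both.png

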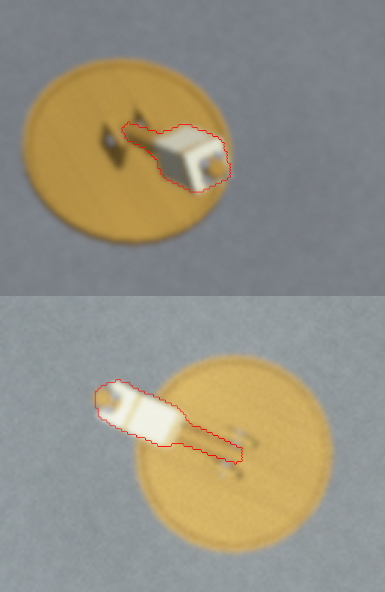

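The two views agree: hinge at (0.513, 0.101), yaw about -24.1°, tilt about 0.79 rad, cap at (0.470, -0.303). I'll push the post up with closed, vertical fingers. First move is to its +y side.

carry_out([
  [0,0,30,300,458,73,1],
  [0,0,30,300,458,73,1],
  [0,0,30,300,458,73,1],
  [0,0,30,300,458,73,1],
  [0,0,30,300,458,73,1],
  [0,0,30,300,458,73,1],
  [0,0,30,300,458,73,1],
  [0,0,30,300,458,73,1],
  [0,0,30,300,458,73,1],
  [0,0,53,414,874,73,1],
  [0,0,53,414,874,73,1],
  [0,0,53,414,874,73,1],
  [0,0,53,414,874,73,1],
  [0,0,53,414,874,73,1],
  [0,0,53,414,874,73,1],
  [0,0,53,414,874,73,1],
  [0,0,53,414,874,73,1],
  [0,0,53,414,874,73,1],
  [0,0,53,414,874,73,1],
])

```text
clock: 4.08
tool_pos: [0.5637, 0.2149, 0.3]
orientation: [180.0, 0.0, 155.8]
force: [-0.8, 0.0, -0.1]
opening: 0.0007
```

carry_out([
  [0,0,0,0,0,-60,1],
  [0,0,0,0,0,-120,1],
  [0,0,0,0,0,-165,1],
  [0,0,0,0,0,-194,1],
  [0,0,0,0,0,-194,1],
  [0,0,0,-6,-14,-194,1],
  [0,0,0,-12,-27,-194,1],
  [0,0,0,-18,-41,-194,1],
  [0,0,0,-24,-55,-194,1],
  [0,0,0,-30,-68,-194,1],
  [0,0,0,-36,-82,-194,1],
  [0,0,0,-36,-82,-194,1],
  [0,0,0,-36,-82,-194,1],
])

```text
clock: 5.7
tool_pos: [0.5273, 0.1333, 0.1058]
orientation: [-180.0, -0.0, 155.8]
force: [0.7, 0.4, 0.2]
opening: 0.0009
```

```bash
cat > look.py <<'E'
from fit import *
import sys
o=ctrl.get_obs(); print(o["tool_pos"].round(4),o["orientation"].round(1),o["force"].round(1))
sh=[ctrl.snapshot(n) for n in("scene","top")]
M=[]
for s in sh:
    L=get(s,"post"); c,m=L[0]; M.append(m); v,u=np.nonzero(m); print(len(L),round(c,2),m.sum(),u.mean().round(1),v.mean().round(1))
t0=float(sys.argv[1])
print("hinge fixed tilt", [ (np.round(p,4),round(f,3)) for p,f in (fit([sh[j] for j in i],[M[j] for j in i],lambda p:post(.513,.101,-.42,p[0]),[t0],[.1]) for i in([0],[1],[0,1]))])
c=(378,255),(285,258)
g=[]
for s,(u,v) in zip(sh,c): g.append(cv2.resize(s["pixels"][v-60:v+60,u-80:u+80],None,fx=2.5,fy=2.5,interpolation=cv2.INTER_CUBIC))
cv2.imwrite(f"pics/{sys.argv[2]}.png",np.hstack(g))
E
python3 look.py .2 l1
```

```text
[0.5273 0.1333 0.1058] [-180.    -0.   155.8] [0.7 0.4 0.2]
2 0.73 1055 198.8 153.7Traceback (most recent call last):
  File "look.py", line 7, in <module>
    L=get(s,"post"); c,m=L[0]; M.append(m); v,u=np.nonzero(m); print(len(L),round(c,2),m.sum(),u.mean().round(1),v.mean().round(1))
                         ~^^^
IndexError: list index out of range
```

carry_out([
  [0,0,0,-2,-4,0,1],
  [0,0,0,-3,-7,0,1],
  [0,0,0,-3,-7,0,1],
  [0,0,0,-3,-7,0,1],
  [0,0,0,8,18,0,1],
  [0,0,0,25,55,0,1],
  [0,0,0,25,55,30,1],
  [0,0,0,25,55,90,1],
  [0,0,0,25,55,150,1],
  [0,0,0,25,110,200,1],
  [0,0,0,25,160,210,1],
  [0,0,0,25,160,210,1],
])

```text
clock: 7.4
tool_pos: [0.5529, 0.2979, 0.3161]
orientation: [179.9, 0.0, 156.0]
force: [0.9, 0.2, -1.0]
opening: 0.0004
```

```bash
sed -i 's/    L=get(s,"post"); c,m=L\[0\];/    L=get(s,"post") or get(s,"post_grip") or get(s,"post_tip") or [(0,np.eye(640,dtype=bool)[:480])]; c,m=L[0];/' look.py; python3 look.py .1 l1
```

```text
[0.5529 0.2979 0.3161] [179.9   0.  156. ] [ 0.9  0.2 -1. ]
1 0.67 540 383.1 252.6
1 0.72 187 277.4 257.3
hinge fixed tilt [(array([0.0068]), np.float64(0.074)), (array([0.0238]), np.float64(0.231)), (array([0.0156]), np.float64(0.161))]
```

View pics/l1.png

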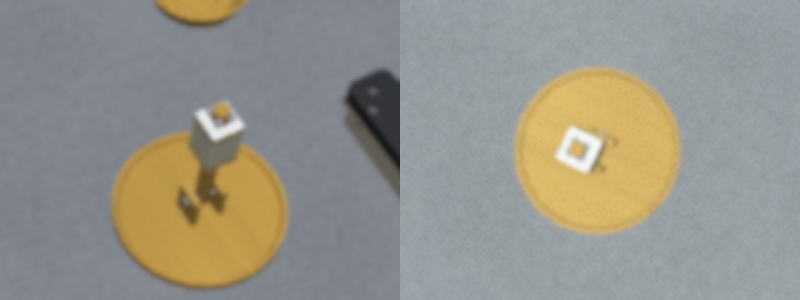

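The post stands upright, with the sleeve top at about (217,118) in scene and (580,150) in top. The fitted tilt is about 0.01–0.02 rad, and the gripper is clear of it. Next I'll refine the cap and seat positions.

```bash
cat > ref.py <<'E'
from fit import *
sh=[ctrl.snapshot(n) for n in("scene","top")]
def brass(s,c,r,conv=True):
    im=s["pixels"].astype(int); m=(im[...,2]-im[...,0]>35); k=np.zeros_like(m); u,v=c; k[v-r:v+r,u-r:u+r]=m[v-r:v+r,u-r:u+r]; return k
M=[brass(sh[0],(250,171),16),brass(sh[1],(466,281),15)]
for j in([0],[1],[0,1]): print("cap",fit([sh[i] for i in j],[M[i] for i in j],lambda p:[cyl(.0165,0,.036)+np.array([p[0],p[1],0])],[.47,-.303],[.01,.01]))
def white(s,c,r):
    im=s["pixels"].astype(int); m=(im.max(2)-im.min(2)<28)&(im.min(2)>175); k=np.zeros_like(m); u,v=c; k[v-r:v+r,u-r:u+r]=m[v-r:v+r,u-r:u+r]; return cv2.morphologyEx(k.astype(np.uint8),cv2.MORPH_CLOSE,np.ones((7,7)))>0
top=lambda p:[(Ro.from_euler('z',-.42).apply(BOX[[1,3,5,7]])+[p[0],p[1],.032])]
W=[white(sh[0],(386,245),16),white(sh[1],(277,257),16)]
print([w.sum() for w in W])
for j in([0],[1],[0,1]): print("seat",fit([sh[i] for i in j],[W[i] for i in j],top,[.513,.101],[.01,.01]))
E
python3 ref.py
```

```text
cap (array([ 0.4681014 , -0.30888929]), np.float64(0.1374728384061028))
cap (array([ 0.47006999, -0.30373489]), np.float64(0.14830798739553352))
cap (array([ 0.46972211, -0.30655009]), np.float64(0.15996785040514427))
[np.int64(105), np.int64(198)]
seat (array([0.51414086, 0.10251939]), np.float64(0.4528338054567528))
seat (array([0.51361432, 0.10398647]), np.float64(0.07418726362837602))
seat (array([0.51385709, 0.103533  ]), np.float64(0.27357343834549114))
```

carry_out([
  [0,0,0,-83,-603,0,0],
  [0,0,0,-83,-603,0,0],
  [0,0,0,-83,-603,0,0],
  [0,0,0,-83,-603,0,0],
  [0,0,0,-83,-603,0,0],
  [0,0,0,-83,-603,0,0],
  [0,0,0,-83,-603,0,0],
  [0,0,0,-83,-603,0,0],
  [0,0,0,-83,-603,0,0],
  [0,0,0,-83,-603,0,0],
  [0,0,0,-83,-603,0,0],
  [0,0,0,-83,-603,-60,0],
  [0,0,0,-83,-603,-120,0],
  [0,0,0,-83,-603,-180,0],
  [0,0,0,-83,-603,-216,0],
  [0,0,0,-83,-603,-216,0],
  [0,0,0,-83,-603,-216,0],
])

```text
clock: 9.82
tool_pos: [0.4708, -0.3095, 0.1013]
orientation: [-180.0, 0.1, 155.9]
force: [-0.3, 0.1, -0.0]
opening: 0.0881
```

```bash
python3 - <<'E'
from fit import *
o=ctrl.get_obs(); print(o["tool_pos"].round(4),o["force"].round(1),o["opening"])
g=[]
for n,(u,v) in(("scene",(250,171)),("top",(466,281))):
    s=ctrl.snapshot(n); print([(np.round(d["centre"],3),d["confidence"]) for d in ctrl.search_frame(s,"cap")])
    p=proj(s,[[.47,-.305,.036],o["tool_pos"]]); im=s["pixels"].copy()
    g.append(cv2.resize(im[v-60:v+60,u-80:u+80],None,fx=2.5,fy=2.5,interpolation=cv2.INTER_CUBIC)); print(p)
cv2.imwrite("pics/l2.png",np.hstack(g))
E
```

```text
[ 0.4708 -0.3095  0.1013] [-0.3  0.1 -0. ] 0.0881206080504247
[(array([ 0.474, -0.297,  0.038]), 0.67)]
[[249.07746342 166.37598706]
 [244.97000886 146.71319012]]
[]
[[467.49928064 281.34505842]
 [476.65217008 282.29226735]]
```

View pics/l2.png

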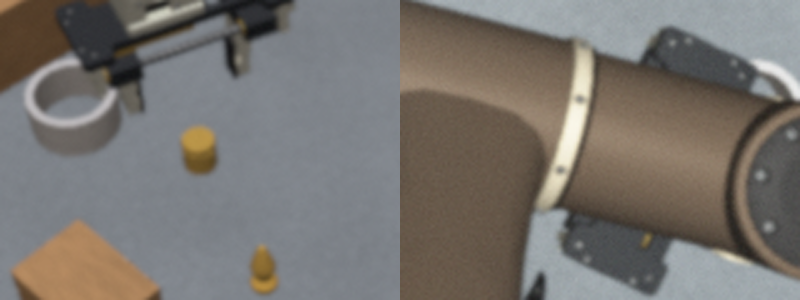

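The cap top is at (249,165) in scene and my estimate projects to (249,166). Descending and gripping.

carry_out([
  [0,0,0,0,5,-40,0],
  [0,0,0,0,5,-75,0],
  [0,0,0,0,5,-93,0],
  [0,0,0,0,5,-93,0],
  [0,0,0,0,5,-93,0.75],
  [0,0,0,0,5,-93,0.75],
  [0,0,0,0,5,-93,1],
  [0,0,0,0,5,-93,1],
  [0,0,0,0,5,-93,1],
  [0,0,0,0,5,-93,1],
  [0,0,0,0,5,-93,1],
])

```text
clock: 11.4
tool_pos: [0.4698, -0.3041, 0.0066]
orientation: [-180.0, -0.0, 155.8]
force: [-0.5, -0.2, -0.1]
opening: 0.0325
```

carry_out([
  [0,0,0,0,0,50,1],
  [0,0,0,0,0,110,1],
  [0,0,0,0,0,170,1],
  [0,0,0,0,0,230,1],
  [0,0,0,44,407,240,1],
  [0,0,0,44,407,240,1],
  [0,0,0,44,407,240,1],
  [0,0,0,44,407,240,1],
  [0,0,0,44,407,240,1],
  [0,0,0,44,407,240,1],
  [0,0,0,44,407,240,1],
  [0,0,0,44,407,240,1],
  [0,0,0,44,407,203,1],
  [0,0,0,44,407,193,1],
  [0,0,0,44,407,193,1],
  [0,0,0,44,407,193,1],
])

```text
clock: 13.4
tool_pos: [0.5145, 0.1026, 0.2007]
orientation: [179.9, 0.1, 155.8]
force: [-0.4, -0.2, -0.0]
opening: 0.0325
```

```bash
cat > l3.py <<'E'
from fit import *
import sys
o=ctrl.get_obs(); T=o["tool_pos"]; print(T.round(4),o["orientation"].round(1),o["force"].round(1),o["opening"])
g=[]
for n,(u,v) in(("scene",(384,240)),("top",(277,255))):
    s=ctrl.snapshot(n); print(n,[(np.round(d["centre"],3),round(d["confidence"],2)) for d in ctrl.search_frame(s,"cap")])
    im=s["pixels"].copy(); a=50
    def draw(parts,col):
        global c
        for P in parts:
            h=cv2.convexHull(((proj(s,P)-[u-60,v-45]+.5)*6.6-.5).astype(np.float32)).astype(np.int32); cv2.polylines(c,[h],True,col,1)
    c=cv2.resize(im[v-45:v+45,u-60:u+60],None,fx=6.6,fy=6.6,interpolation=cv2.INTER_CUBIC)
    if len(sys.argv)>2:
        draw([cyl(.0165,0,.036)+np.array([T[0],T[1],T[2]-.0066])],(0,0,255)); draw(post(.5135,.1025,-.42,0.),(255,0,0))
    g.append(c)
cv2.imwrite(f"pics/{sys.argv[1]}.png",g[0])
E
python3 l3.py l3 d
```

```text
[0.5145 0.1026 0.2007] [1.799e+02 1.000e-01 1.558e+02] [-0.4 -0.2 -0. ] 0.03250993519923484
scene [(array([0.528, 0.114, 0.214]), 0.73)]
top []
```

View pics/l3.png

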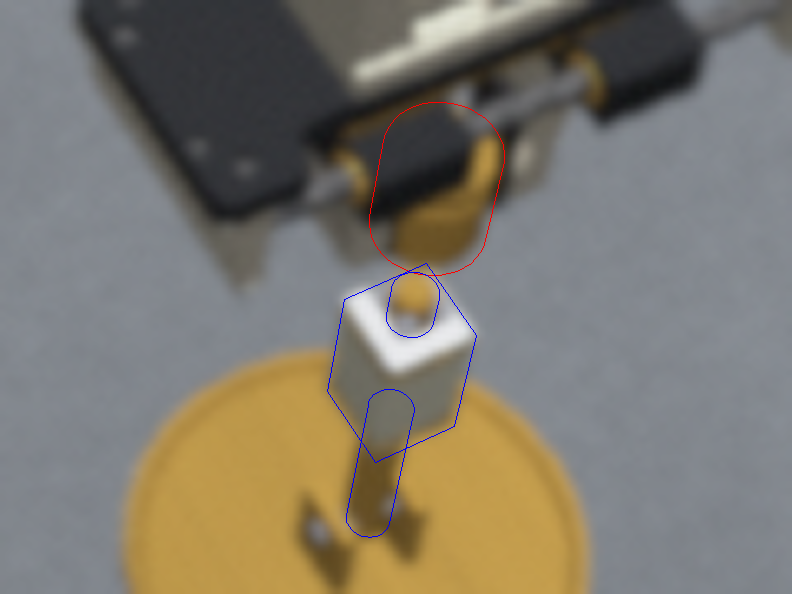

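The post outline fits, but the held cap looks shifted up and left of the finger centre by a few mm: its rim bottom is at about (432,263) against the model's (430,275). I'll quantify this along y'.

```bash
cat > l4.py <<'E'
from fit import *
import sys
T=ctrl.get_obs()["tool_pos"]; s=ctrl.snapshot("scene"); u0,v0,k=378,215,26
im=s["pixels"].astype(int); yy=np.array([.408,.913,0]); xx=np.array([.913,-.408,0])
b=(im[...,2]-im[...,0]>45)
print("brass rows\n",b[222:244,380:404].astype(int) if 0 else "\n".join("".join(".#"[x] for x in r) for r in b[216:246,378:406]))
c=cv2.resize(s["pixels"][v0:v0+23,u0:u0+30],None,fx=k,fy=k,interpolation=cv2.INTER_CUBIC)
for d,col in((0,(0,0,255)),(-.003,(0,255,0)),(-.006,(255,0,0))):
    P=cyl(.0165,0,.036)+np.array([T[0],T[1],T[2]-.0066])+d*yy
    q=proj(s,P); print(d,"rim low/right",q[:,1].max().round(1),q[:,0].max().round(1))
    h=cv2.convexHull(((q-[u0,v0]+.5)*k-.5).astype(np.float32)).astype(np.int32); cv2.polylines(c,[h],True,col,1)
cv2.imwrite("pics/l4.png",c)
E
python3 l4.py
```

```text
Traceback (most recent call last):
  File "l4.py", line 6, in <module>
    print("brass rows\n",b[222:244,380:404].astype(int) if 0 else "\n".join("".join(".#"[x] for x in r) for r in b[216:246,378:406]))
                                                                  ~~~~~~~~~^^^^^^^^^^^^^^^^^^^^^^^^^^^^^^^^^^^^^^^^^^^^^^^^^^^^^^^^^
  File "l4.py", line 6, in <genexpr>
    print("brass rows\n",b[222:244,380:404].astype(int) if 0 else "\n".join("".join(".#"[x] for x in r) for r in b[216:246,378:406]))
                                                                            ~~~~~~~^^^^^^^^^^^^^^^^^^^^
  File "l4.py", line 6, in <genexpr>
    print("brass rows\n",b[222:244,380:404].astype(int) if 0 else "\n".join("".join(".#"[x] for x in r) for r in b[216:246,378:406]))
                                                                                    ~~~~^^^
TypeError: string indices must be integers, not 'numpy.bool'
```

```bash
sed -i 's/".#"\[x\]/".#"[int(x)]/' l4.py; python3 l4.py
```

```text
brass rows
 ...................###......
..................####......
..................####......
.................#####......
#................#####......
#................#####......
##...............#####......
##.............######.......
..............#######.......
.............#######........
.........###########........
........###########.........
.......###########..........
.......###########..........
.......###########..........
......###########...........
......###########...........
.......#########............
........#####...............
........###.................
.......####.................
......######................
......######................
.....#######................
......######................
......#####.................
.........##.................
............................
............................
............................
0 rim low/right 236.4 400.2
-0.003 rim low/right 235.2 399.3
-0.006 rim low/right 234.0 398.4
```

View pics/l4.png

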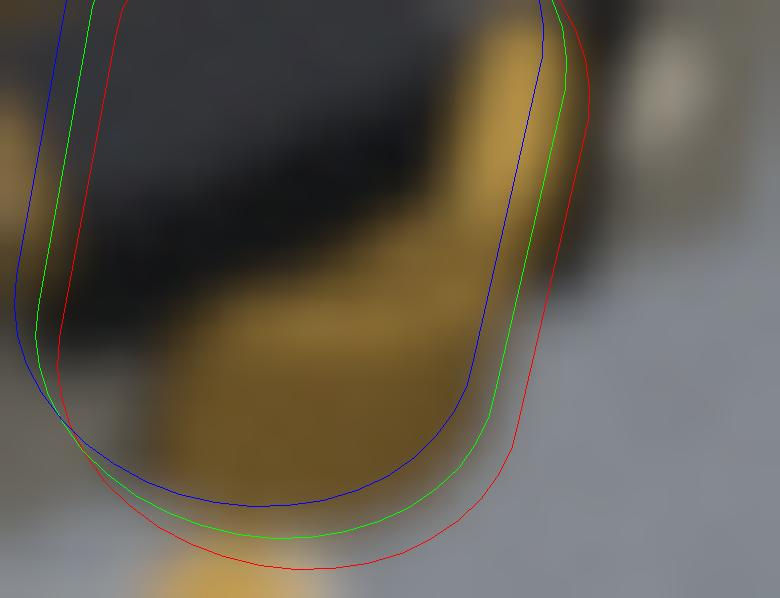

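The cap sits about 4 mm towards -y' in the jaws (between the green and blue lines), so I'll compensate and lower it onto the stud.

carry_out([
  [0,0,0,0,3,0,1],
  [0,0,0,0,3,-15,1],
  [0,0,0,0,3,-25,1],
  [0,0,0,0,3,-30,1],
  [0,0,0,0,3,-34,1],
  [0,0,0,0,3,-34,1],
  [0,0,0,0,3,-34,1],
])

```text
clock: 14.58
tool_pos: [0.514, 0.1059, 0.1658]
orientation: [180.0, 0.0, 155.8]
force: [-0.5, 0.0, -0.0]
opening: 0.0324
```

```bash
python3 l3.py l5 d; python3 l4.py | tail -3
```

```text
[0.514  0.1059 0.1658] [180.    0.  155.8] [-0.5  0.  -0. ] 0.03237163766501883
scene [(array([0.523, 0.116, 0.182]), 0.45)]
top []
0 rim low/right 247.5 399.1
-0.003 rim low/right 246.3 398.2
-0.006 rim low/right 245.1 397.3
```

View pics/l5.png

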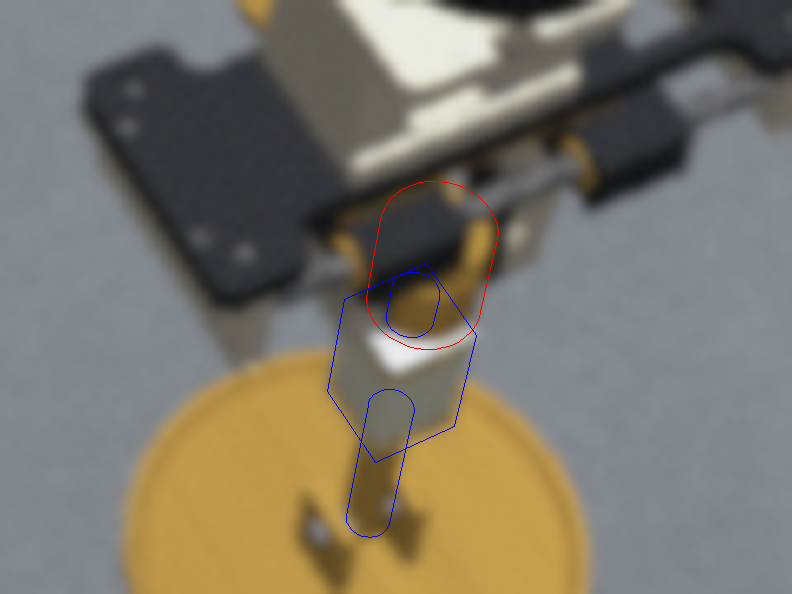

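No vertical force with the rim about 6 mm below the stud tip, so the stud is inside the bore. Pressing on.

carry_out([
  [0,0,0,0,0,-3,1],
  [0,0,0,0,0,-5,1],
  [0,0,0,0,0,-7,1],
  [0,0,0,0,0,-8,1],
  [0,0,0,0,0,-9,1],
  [0,0,0,0,0,-10,1],
  [0,0,0,0,0,-11,1],
  [0,0,0,0,0,-12,1],
  [0,0,0,0,0,-12,1],
  [0,0,0,0,0,-12,1],
])

```text
clock: 16.08
tool_pos: [0.5139, 0.106, 0.1538]
orientation: [180.0, 0.0, 155.8]
force: [0.5, 0.6, 1.6]
opening: 0.0329
```

carry_out([
  [0,0,0,0,0,-1,1],
  [0,0,0,0,0,-1,1],
  [0,0,0,0,0,-1,1],
])

```text
clock: 16.45
tool_pos: [0.514, 0.106, 0.1536]
orientation: [180.0, 0.0, 155.8]
force: [-3.1, 1.9, 9.6]
opening: 0.0326
```

carry_out([
  [0,0,0,0,0,-1,1],
  [0,0,0,0,0,-1,1],
  [0,0,0,0,0,-1,1],
  [0,0,0,0,0,-1,1],
])

```text
clock: 16.95
tool_pos: [0.5141, 0.1062, 0.1534]
orientation: [179.9, 0.1, 155.9]
force: [-6.2, 2.0, 14.9]
opening: 0.0326
```

```bash
python3 l3.py l6 d; python3 look.py .05 l7
```

```text
[0.5141 0.1062 0.1534] [1.799e+02 1.000e-01 1.559e+02] [-6.2  2.  14.9] 0.032624414484697974
scene [(array([0.526, 0.119, 0.17 ]), 0.42)]
top [(array([0.497, 0.059, 0.008]), 0.25)]
[0.5141 0.1062 0.1534] [1.799e+02 1.000e-01 1.559e+02] [-5.8  1.4 15.2]
1 0.54 259 382.2 259.7
1 0 480 239.5 239.5
hinge fixed tilt [(array([0.0688]), np.float64(0.525)), (array([0.05]), np.float64(1.0)), (array([0.0688]), np.float64(0.763))]
```

View pics/l6.png

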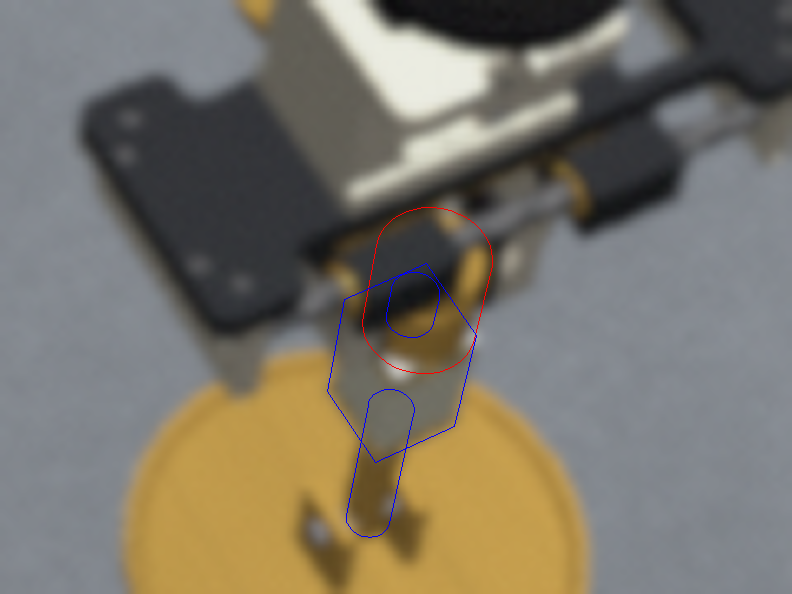

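The rim bottom is at about (415,362), where a home cap with its 4 mm grip offset should show. Only the sleeve's front corner, at (397,376), stays visible. 15 N gives no further travel. I'll hold briefly to check it's stable, then hand in.

carry_out([
  [0,0,0,0,0,0,1],
  [0,0,0,0,0,0,1],
  [0,0,0,0,0,0,1],
  [0,0,0,0,0,0,1],
  [0,0,0,0,0,0,1],
  [0,0,0,0,0,0,1],
])

```text
clock: 18.2
tool_pos: [0.5141, 0.1062, 0.1534]
orientation: [179.9, 0.1, 155.9]
force: [-5.5, 2.4, 15.4]
opening: 0.0325
```

```bash
python3 -c "
from plant import ctrl
o=ctrl.get_obs(); print(o['clock'],o['tool_pos'],o['force'],o['opening'])
s=ctrl.snapshot('scene')
for l in('finial','cup','carton','tape','vase'): print(l,[d['centre'] for d in ctrl.search_frame(s,l)[:1]])
if o['force'][2]>10: print(ctrl.close_job())"
```

```text
18.2 [0.5141296  0.10615614 0.15339807] [-5.50527147  2.43337595 15.42614005] 0.03253842980353675
finial [[0.542, -0.1549, 0.028]]
cup [[0.6957, -0.1322, 0.0375]]
carton [[0.6686, -0.2473, 0.0504]]
tape [[0.5095, -0.4334, 0.0318]]
vase [[0.5976, 0.38, 0.119]]
the job is handed in; nothing more can be done
None
```

The job is handed in at 18.2 s on the robot's clock. The post stands upright, and the cap is on its stud with the gripper still pressing it down; no verdict was reported.

**What I did:** I pushed the post up with closed fingers and backed away from it. I then picked up the flat-topped cap, corrected for it sitting about 4 mm off-centre in the jaws, and pressed it onto the stud.

**Last checks:**
- **Post:** the fitted tilt was about 0.01 to 0.02 rad with the gripper clear, before the cap went on.
- **Cap:** at the end the rim is at about 147 mm, the height of the shoulder. The last 5 N of push moved it only 0.2 mm, and the picture shows no slip in the grip.
- **Push:** a steady 15 N downward at hand-in.
- **Bystanders:** the network places the finial, cup, carton, tape and vase within about 5 mm of where they started.

**Checks that failed or were weaker:**
- **Post tilt after seating:** with the gripper in view, the scene camera's fit gave 0.07 rad but matched poorly, and the top camera was blocked. I relied on the tool position instead, which implies less than about 0.02 rad.
- **The click:** I never saw the force peak of the click itself, because force is only reported at the end of each move. I infer it from the height and the firm stop.
- **Sideways force:** about 6 N remained, mostly along the hinge axis, so it should hardly tilt the post.

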